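# Draw the crate bolt with the hooked rod

### The arm

A 6-joint arm with a two-finger parallel gripper is mounted at the origin on a cart in front of the work surface, level with it; the furniture and walls round the work are solid. World frame = base frame: x ahead of the robot, y to its left, z up, the work surface at z = 0. Lengths are in m, angles in rad, forces in N, time in s.
With the tool pointing down it reaches from about 0.375 to 0.925 m from the base axis. Payload 5.7 kg.
Tool frame: the origin (TCP) lies midway between the tips of the shut fingers; the grasp point (between the pads) lies pinch_z behind it (pinch_z is the distance from the TCP to the grasp point, in m); z points along the fingers, y is the line along which they close (so a half turn about z gives the same grasp; the last joint's range is limited). The gripper opens to 85 mm and grips with 20 to 120 N. Pads are 22 mm wide; open, the fingers measure 114 mm over their backs; the gripper's body (76 mm by 85 mm) begins 54 mm behind the grasp point. The pads swing forward as they close: fully open they stand 13 mm farther back than shut.
Start: joints at [1.114, 0.359, 1.51, -0, 1.272, -0.115], TCP at [0.201, 0.565, 0.231] pointing down, gripper open.
Joint ranges: [-2.97, 2.97], [-1.01, 2.36], [0.21, 2.38], [-0.96, 4.11], [0.2, 2.71], [-2.98, 2.98]. Speed limits (rad/s): [2.39, 2.39, 3.14, 3.14, 3.14, 3.14].

### API

Orientations are given as a 3x3 rotation matrix whose columns are the frame's x, y, z axes.
In Python, from rig import observe, grab_frame, camera_params, job_done, pinch_z gives the robot as it stands. The module is installed in compiled form; this text tells all that it offers.
- The arm moves only by the tool step_arm, never from a script. Its argument "commands" is one flat list of numbers, 7 for each row, row after row: the turn, a rotation vector about the tool's x, y, z each as a share of 45 degrees, from -1 to 1, then the shift along the tool's x, y, z each as a share of 40 cm, from -1 to 1, then the opening, from -1 (shut) to 1 (fully open). A call has 1 to 5 rows; each row is the pose to reach, as a shift and turn from the pose commanded when the call began, along the tool's axes at that moment; what a row does not reach only later rows make up. A row lasts 1/8 s, in which the tool goes at most 62.5 mm and 10.7 degrees, less where a joint would pass 70% of its speed; a pose out of reach is approached as far as the arm can. A call with a number of a shift or a turn outside -1 to 1 is refused whole. A call with a gripper value outside its range is refused whole. The fingers move at their own pace and stop on an object; "force" is the grip in N (left out, the last holds). Time passes only in rows, so rows that repeat a pose let the fingers close. It gives the time, the measured TCP pose, the force, the opening and the grip force at its end, in the units of the state.
- observe(): the state, without advancing time (a new reading comes with each control period).
- grab_frame(name): name is "scene" or "top" or "wrist"; returns the picture (400x640x3 uint8, red, green, blue); there is no depth.
- camera_params(name): a dict with "K" (3x3 intrinsics, pixels), "R" (3x3) and "t" (3): a world point X has camera coordinates R X + t. Camera axes: x right, y down, z forward; pixel columns grow to the right and rows downward; lengths in m; the calibration is good to about 2 mm. A picture is of the moment at which its call begins: read the wrist's pose just before it. camera_params takes no time and is no camera call; for the wrist camera it gives the pose at the moment of the call.
- job_done(): hands the job in; it is judged then, once.
The state is a dict: "time": time; "joint_positions": joint angles; "joint_velocities": joint speeds; "joint_efforts": joint torques, N m; "position": TCP position; "eef_rot": TCP orientation; "ft_force": force on the tool from outside, world axes, zero at the start; "torque": the same for the moment, N m; "opening": finger opening in m; "gripper_force": force on a finger pad.
Only numpy, scipy, OpenCV 4.12 (cv2) and the standard library are available. Lean on these libraries where they do the work, as an engineer would, in place of code of your own. Each camera call takes 0.05 s, during which the arm holds its last target. There are 200 camera calls.

### The job

The bolt of the low crate lies under a wire guard, where no hand can get at it. Take the rod with the down-turned hook (not the one with the round disc, which stays where it is), reach it in under the guard from the near side, drop the hook into the loop of the bolt and draw the bolt fully open towards you, keeping the hand itself well away from the bolt. Then set the hooked rod back on the table, standing on the flat underside of its wooden handle.

Things in the scene. Friction and masses are not known exactly. Their poses are not given: they have to be found in the camera images.
- hooked_rod: Stands on its wooden handle, a block 100 mm long (x), 28 wide (y), 50 high; grip it across the width. Origin: centre of its underside, z up. An 8 mm steel rod runs from its +x end along x, axis at z = 38 mm; at x = 250 mm it turns straight down, its round tip ending at z = 4 mm. 160 to 260 g, balancing about 20 mm from the handle's middle towards the rod.
- push_rod: Bystander: same wooden handle, origin and axes, but its rod ends at x = 250 mm in an upright round disc of 32 mm diameter instead of a hook. It stays where it is.
- bolt_loop (a point): Centre of the square loop at the near end of the steel bolt, 94 mm above the table; moves with it. Loop: level frame of 6 mm bar, clear opening 36 x 36 mm, open above and below. Axes of the fixed crate: x along the bolt to the far back board, z up. The lid is 20 mm below, ending 78 mm nearer. Wire guard above: underside 74 mm over this point, reaching 63 mm nearer, its near side and flanks open.
- bolt (a joint): Travel of the bolt in m: 0 to 0.005 at the start (shut), 0.035 fully drawn, against a stop; drawing moves the loop along its -x, towards the robot. It slides with about 2.5 N of friction and stays where it is left. A loose shell candle 46 mm high stands on the table just before the crate.

How it is judged:
By the outcome, as a careful person would: the job done as asked, in the order asked, and still so for the second after the job is handed in, with the robot touching nothing.
It also fails if it takes over 58 s, if anything falls off the work surface, if the arm or the gripper's body presses on something with over 40 N, if the wrist force passes 120 N, or if a joint passes its speed limit or range.

## Working session

There is one attempt and no reset: what is moved stays moved. The work goes in short steps, Python scripts to look and compute and a tool call to move; the robot and the scene stay as the last step left them, time stands still between calls to the robot, and variables do not carry over. Pictures are saved under pics/ and viewed, at most 10 in all, crops included, and the job is handed in when it is done.

Besides the shell and the picture viewer there is one more tool, called after "Call:" as name(argument=value, ...) on one line, values as JSON. step_arm: Moves the arm, as the interface text tells. Shift numbers are shares of 40 cm and turn numbers shares of 45 degrees, none past 1 either way. Its arguments: {"type":"object","properties":{"commands":{"type":"array","items":{"type":"number"}},"force":{"type":"number"}},"required":["commands"]}

```bash
mkdir -p pics
cat > h.py <<'E'
import numpy as np, cv2
from rig import observe, grab_frame, camera_params, job_done, pinch_z
def ray(name,uv,z,P=None):
    P=P or camera_params(name); K,R,t=[np.array(P[k],float) for k in('K','R','t')]
    d=R.T@np.linalg.solve(K,[uv[0],uv[1],1]); c=-R.T@t.ravel()
    return c+d*(z-c[2])/d[2]
def proj(name,X,P=None):
    P=P or camera_params(name); K,R,t=[np.array(P[k],float) for k in('K','R','t')]
    p=K@(R@np.array(X,float)+t.ravel()); return p[:2]/p[2]
def tri(obs):
    A=np.zeros((3,3));b=np.zeros(3)
    for n,uv in obs:
        P=camera_params(n); K,R,t=[np.array(P[k],float) for k in('K','R','t')]
        d=R.T@np.linalg.solve(K,[uv[0],uv[1],1]); d/=np.linalg.norm(d); c=-R.T@t.ravel()
        M=np.eye(3)-np.outer(d,d);A+=M;b+=M@c
    return np.linalg.solve(A,b)
def save(name,fn):
    im=grab_frame(name)[:,:,::-1]; cv2.imwrite('pics/'+fn,im); return im
E
python3 - <<'E'
from h import *
a=save('scene','s0.png');b=save('top','t0.png')
cv2.imwrite('pics/st.png',cv2.resize(a,(800,500)))
cv2.imwrite('pics/tt.png',cv2.resize(b,(800,500)))
s=observe();print(s['position'],s['eef_rot'],pinch_z if not callable(pinch_z) else pinch_z(),s['time'])
for n in('scene','top','wrist'):
    P=camera_params(n);print(n,-np.array(P['R']).T@np.array(P['t']).ravel(),np.array(P['R'])[2],P['K'][0][0])
E
```

```text
[0.20083891 0.56472176 0.23050652] [[-9.42147254e-01  3.35198361e-01 -7.81576786e-04]
 [ 3.35199198e-01  9.42146038e-01 -1.52982496e-03]
 [ 2.23564652e-04 -1.70330430e-03 -9.99998524e-01]] 0.0187 0.1
scene [-0.21878761 -0.84595381  0.88049576] [ 0.57448493  0.58507375 -0.57241224] 518.5956529076832
top [ 0.43949376 -0.03257412  1.1537059 ] [ 0.12645616  0.01407676 -0.99187231] 474.14253681676365
wrist [0.12227524 0.59356405 0.37332134] [ 0.30546259 -0.11020425 -0.94580528] 311.36086231442704
```

View pics/st.png

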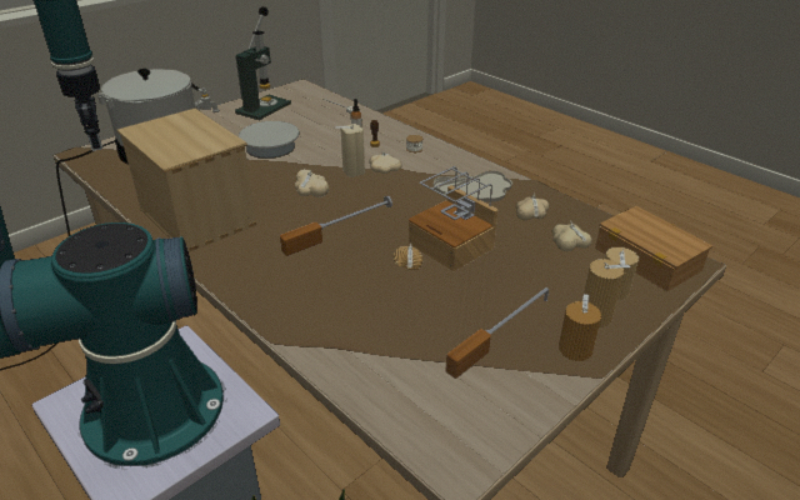

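View pics/tt.png

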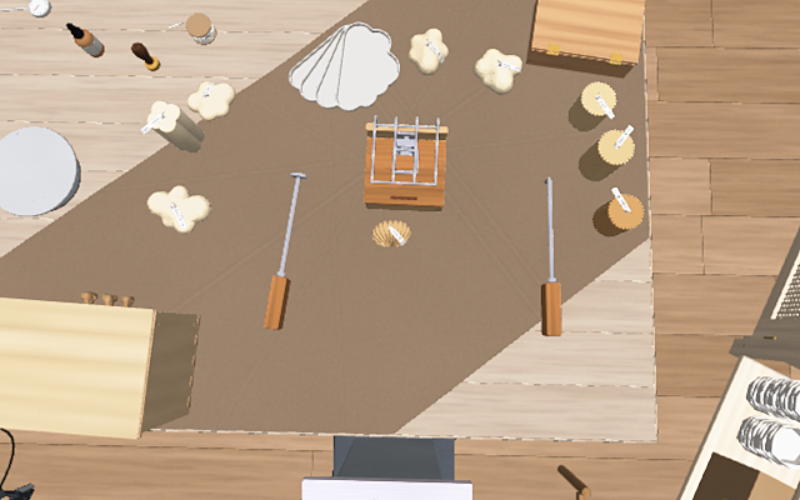

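The hooked rod is on the right in the top view: handle near (552,310), hook at (548,180). The crate is at (405,165), with the shell candle in front of it at (392,235). Next I'll look at enlarged crops.

Run:
```python
from h import *
t=cv2.imread('pics/t0.png');s=cv2.imread('pics/s0.png')
r=lambda im,x,y,w,h,k:cv2.resize(im[y:y+h,x:x+w],None,fx=k,fy=k,interpolation=cv2.INTER_CUBIC)
m=np.zeros((600,800,3),np.uint8)
a=r(t,420,135,40,140,4);m[:560,:160]=a           # hooked rod, x0=420,y0=135,k4
b=r(t,285,85,80,120,5);m[:600,165:565]=b        # crate k5
c=r(s,340,140,58,50,4);m[:200,568:800]=c  # loop k4
d=r(s,350,225,58,80,4);m[210:530,568:800]=d
cv2.imwrite('pics/m1.png',m)
```

```text
(no output)
```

View pics/m1.png

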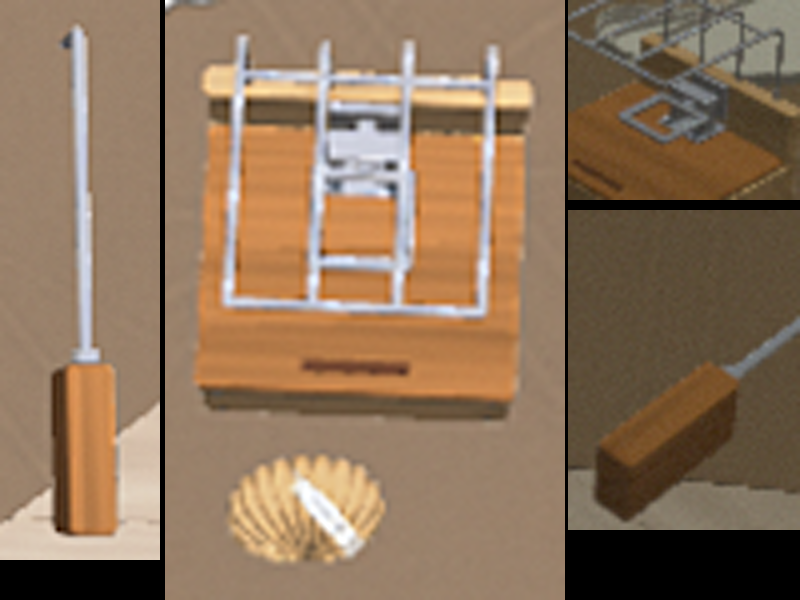

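The mosaic shows the handle top face at u=443, v=226–268 and the rod end at (439.8,143). The loop centre is about (324,128) in top and (363,169) in scene. The lid's near edge runs from (291.4,161.8) to (354.4,165).

Run:
```python
from h import *
f=lambda u,v,z:ray('top',(u,v),z)
n=f(443,268.2,.05);e=f(443,226.2,.05);h=f(439.75,143,.042);b=f(442,223,.042)
d=h-n;print('handle',n,e,np.linalg.norm(e-n),'rod end',h,'yaw',np.degrees(np.arctan2(d[1],d[0])),np.linalg.norm(d), b)
L=f(323.8,128.2,.094);print('loop',L,'tri',tri([('top',(323.8,128.2)),('scene',(363.5,169.5))]))
p=f(291.4,161.8,.074);q=f(354.4,165,.074);print('lid edge',p,q)
e2=p-q;print('crate yaw',np.degrees(np.arctan2(-e2[0],e2[1])))
p=f(297,145,.170);q=f(349.4,147.6,.170);e2=p-q;print('guard edge',p,q,np.degrees(np.arctan2(-e2[0],e2[1])))
p=f(295,101.5,.074);q=f(356,104,.074);print('back',p,q)
c=f(323,188,.046);print('shell ctr',f(313,188,.03))
```

```text
handle [ 0.42730407 -0.30241949  0.05      ] [ 0.52394377 -0.30357846  0.05      ] 0.09664664385343803 rod end [ 0.72382947 -0.30017984  0.042     ] yaw 0.4327443190371765 0.29664175361517287 [ 0.53201547 -0.30329785  0.042     ]
loop [ 0.74061745 -0.02247734  0.094     ] tri [ 0.74092027 -0.02242033  0.09274419]
lid edge [0.66482868 0.05132494 0.074     ] [ 0.6599567  -0.09486323  0.074     ]
crate yaw -1.9087754030449018
guard edge [0.68134908 0.03299499 0.17      ] [ 0.67769845 -0.07829986  0.17      ] -1.8787063252400615
back [0.80987072 0.04694376 0.074     ] [ 0.80618577 -0.09693318  0.074     ]
shell ctr [0.61100374 0.00110869 0.03      ]
```

Run:
```python
from h import *
print(tri([('top',(124,246.5)),('scene',(196,120))]), tri([('top',(112,349)),('scene',(152,145))]))
print(proj('scene',[.2,.565,.23]),proj('top',[.2,.565,.23]))
s=observe();R=np.array(s['eef_rot']);p=np.array(s['position'])
for T in ([.2,.565,.36],[.40,.25,.36],[.50,0,.33],[.48,-.3025,.20],[.48,-.3025,.12]): print(T,R.T@(np.array(T)-p)/.4)
```

```text
[0.45717462 0.37430785 0.20164022] [0.28032784 0.36372558 0.20067813]
[ 77.70481852 116.9306656 ] [  6.44706674 381.75246525]
[0.2, 0.565, 0.36] [ 0.00228148 -0.00059907 -0.32373265]
[0.4, 0.25, 0.36] [-0.73276152 -0.57493989 -0.3229187 ]
[0.5, 0, 0.33] [-1.1778146  -1.07985383 -0.24715806]
[0.48, -0.3025, 0.2] [-1.38427429 -1.80855811  0.07903747]
[0.48, -0.3025, 0.12] [-1.384319   -1.80821745  0.27903717]
```

Call:
step_arm(commands=[0,0,0,0,0,-0.15,1,0,0,-0.2,0,0,-0.3,1,0,0,-0.45,-0.73,-0.57,-0.32,1,0,0,-0.45,-0.73,-0.57,-0.32,1,0,0,-0.45,-0.73,-0.57,-0.32,1])

```text
time: 0.72
position: [0.3013, 0.4068, 0.3551]
eef_rot: [[-1.0, -0.013, 0.0], [-0.013, 1.0, -0.0], [-0.0, -0.0, -1.0]]
ft_force: [0.5, 0.1, 0.3]
opening: 0.0855
gripper_force: 0.0
```

```bash
cat >> h.py <<'E'
def rel(*Ts,p=None,R=None):
    s=observe();R=np.array(s['eef_rot']) if R is None else R;p=np.array(s['position']) if p is None else p
    print('t',s['time'],np.round(p,4),'xang',np.degrees(np.arctan2(R[1,0],R[0,0])),'z',R[:,2].round(4))
    for T in Ts: print(T,np.round(R.T@(np.array(T)-p)/.4,4))
E
python3 -c "
from h import *
rel([.4,.25,.36],[.45,.1,.33],[.48,-.3025,.2])"
```

```text
t 0.725 [0.3013 0.4068 0.3551] xang -179.26463720081085 z [ 1.e-04 -4.e-04 -1.e+00]
[0.4, 0.25, 0.36] [-0.2417 -0.3952 -0.012 ]
[0.45, 0.1, 0.33] [-0.3619 -0.7717  0.0632]
[0.48, -0.3025, 0.2] [-0.4239 -1.7788  0.3885]
```

Call:
step_arm(commands=[0,0,0,-0.3,-0.4,0,1,0,0,0,-0.36,-0.77,0.06,1,0,0,0,-0.4,-1,0.06,1,0,0,0,-0.45,-1,0.06,1,0,0,0,-0.45,-1,0.06,1])

```text
time: 1.35
position: [0.4342, 0.1265, 0.3386]
eef_rot: [[-1.0, -0.012, 0.0], [-0.012, 1.0, 0.0], [-0.0, 0.0, -1.0]]
ft_force: [0.5, 0.7, -0.5]
opening: 0.0853
gripper_force: 0.0
```

```bash
python3 -c "
from h import *
rel([.48,-.3025,.2],[.48,-.3025,.1])"
```

```text
t 1.35 [0.4342 0.1265 0.3386] xang -179.32907301487484 z [ 0.  0. -1.]
[0.48, -0.3025, 0.2] [-0.102  -1.0737  0.3466]
[0.48, -0.3025, 0.1] [-0.102  -1.0737  0.5966]
```

Call:
step_arm(commands=[0,0,0,-0.1,-1,0.3,1,0,0,0,-0.1,-1,0.3,1,0,0,0,-0.1,-1,0.3,1,0,0,0,-0.1,-1,0.3,1,0,0,0,-0.1,-1,0.3,1])

```text
time: 1.98
position: [0.467, -0.1711, 0.2488]
eef_rot: [[-1.0, -0.011, 0.0], [-0.011, 1.0, 0.0], [-0.0, 0.0, -1.0]]
ft_force: [1.8, 0.3, 0.7]
opening: 0.0852
gripper_force: 0.0
```

```bash
python3 -c "
from h import *
rel([.48,-.3025,.18])"
```

```text
t 1.975 [ 0.467  -0.1711  0.2488] xang -179.34901797986066 z [ 1.e-04  2.e-04 -1.e+00]
[0.48, -0.3025, 0.18] [-0.0289 -0.3289  0.172 ]
```

Call:
step_arm(commands=[0,0,0,-0.03,-0.33,0.2,1,0,0,0,-0.03,-0.33,0.2,1,0,0,0,-0.03,-0.33,0.2,1,0,0,0,-0.03,-0.33,0.2,1])

```text
time: 2.48
position: [0.4798, -0.3022, 0.1676]
eef_rot: [[-1.0, -0.009, -0.002], [-0.009, 1.0, 0.002], [0.002, 0.002, -1.0]]
ft_force: [0.1, 0.2, -0.3]
opening: 0.0855
gripper_force: 0.0
```

Run:
```python
from h import *
rel([.48,-.3025,.1],[.48,-.3025,.008])
w=save('wrist','w0.png'); cv2.imwrite('pics/w0b.png',cv2.resize(w,(800,500)))
np.save('w0.npy',dict(camera_params('wrist')),allow_pickle=True)
```

```text
t 2.475 [ 0.4798 -0.3022  0.1676] xang -179.47950530387348 z [-0.0025  0.0017 -1.    ]
[0.48, -0.3025, 0.1] [-0.0009 -0.001   0.1691]
[0.48, -0.3025, 0.008] [-0.0014 -0.0014  0.3991]
```

View pics/w0b.png

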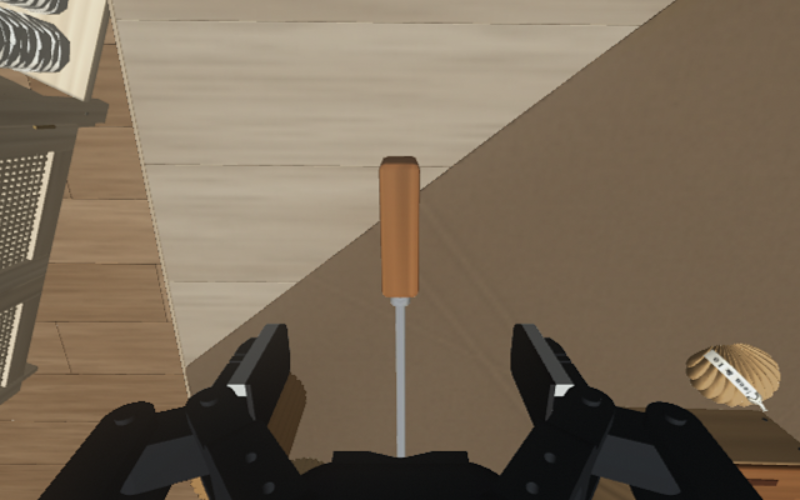

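The handle is centred between the fingers at column ≈400, with its top face at rows 165–296 in the enlarged view.

Run:
```python
from h import *
for uv in((399,165),(400.5,296),(400.5,305),(401.5,455)): print(ray('wrist',(uv[0]/1.25,uv[1]/1.25),.05 if uv[1]<300 else .042))
```

```text
[ 0.42898481 -0.30130849  0.05      ]
[ 0.52484504 -0.2992902   0.05      ]
[ 0.53643117 -0.29913634  0.042     ]
[ 0.6860409 -0.2966419  0.042    ]
```

Call:
step_arm(commands=[0,0,-0.01,-0.013,0.003,0.15,1,0,0,-0.01,-0.013,0.003,0.3,1,0,0,-0.01,-0.013,0.003,0.39,1,0,0,-0.01,-0.013,0.003,0.39,1,0,0,-0.01,-0.013,0.003,0.39,1])

```text
time: 3.15
position: [0.4871, -0.2998, 0.0153]
eef_rot: [[-1.0, -0.02, 0.002], [-0.02, 1.0, -0.001], [-0.002, -0.001, -1.0]]
ft_force: [0.5, 0.3, -0.0]
opening: 0.085
gripper_force: 0.0
```

Call:
step_arm(commands=[0,0,0,0,0,0,-1,0,0,0,0,0,0,-1,0,0,0,0,0,0,-1,0,0,0,0,0,0,-1,0,0,0,0,0,0,-1], force=90)

```text
time: 3.78
position: [0.4865, -0.3004, 0.0145]
eef_rot: [[-1.0, -0.019, 0.001], [-0.019, 1.0, -0.001], [-0.001, -0.001, -1.0]]
ft_force: [-0.1, -0.5, 6.8]
opening: 0.0271
gripper_force: 89.6
```

Call:
step_arm(commands=[0,0,0,0,0,-0.1,-1,0,0,0,0,0,-0.2,-1,0,0,0,0.05,0,-0.3,-1,0,0,0,0.15,0,-0.3,-1,0,0,0,0.15,0,-0.3,-1])

```text
time: 4.4
position: [0.4229, -0.2998, 0.1336]
eef_rot: [[-1.0, -0.018, -0.002], [-0.018, 1.0, 0.001], [0.002, 0.002, -1.0]]
ft_force: [0.8, -0.1, -2.2]
opening: 0.0272
gripper_force: 88.9
```

```bash
python3 -c "
from h import *
rel([.425,-.012,.134])
w=save('wrist','w1.png'); s=save('scene','s1.png'); 
m=np.zeros((600,800,3),np.uint8);m[:300,:480]=cv2.resize(w,(480,300));m[300:600,:480]=cv2.resize(s[100:300,230:550],(480,300));cv2.imwrite('pics/m2.png',m)"
```

```text
t 4.4 [ 0.4229 -0.2998  0.1336] xang -178.96478027492407 z [-0.0024  0.0015 -1.    ]
[0.425, -0.012, 0.134] [-1.820e-02  7.193e-01  1.000e-04]
```

View pics/m2.png

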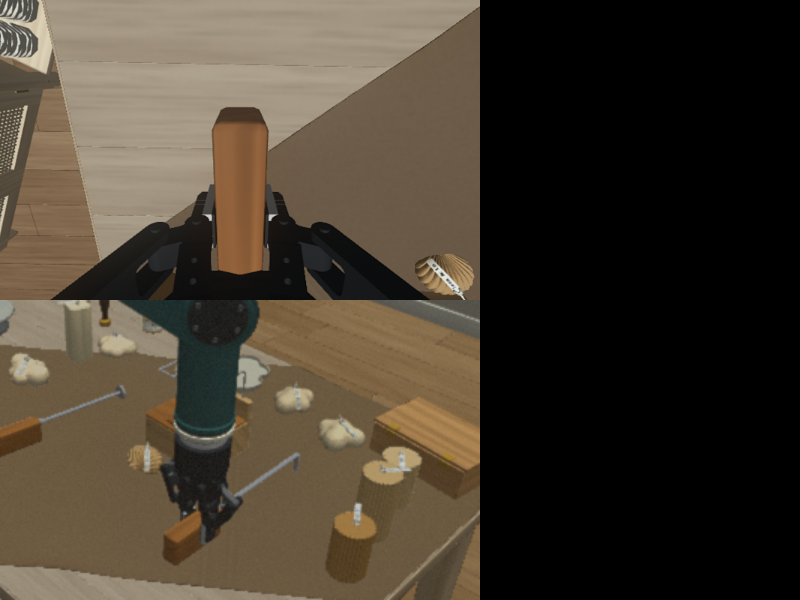

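The rod is held level. The hook is at about (296,458) in the lower panel, clear of everything.

Call:
step_arm(commands=[0,0,0.03,0,0.13,0,-1,0,0,0.065,0,0.28,0,-1,0,0,0.065,0,0.44,0,-1,0,0,0.065,0,0.58,0.0,-1,0,0,0.065,-0.0,0.7,0.0,-1])

```text
time: 5.12
position: [0.421, -0.0187, 0.1334]
eef_rot: [[-1.0, 0.031, 0.0], [0.031, 1.0, 0.0], [-0.0, 0.0, -1.0]]
ft_force: [1.1, 0.4, -1.6]
opening: 0.027
gripper_force: 89.3
```

```bash
python3 -c "
from h import *
rel([.425,-.012,.123])
w=save('top','t2.png'); s=save('scene','s2.png'); print(observe()['position'])
r=lambda im,x,y,w,h,k:cv2.resize(im[y:y+h,x:x+w],None,fx=k,fy=k,interpolation=cv2.INTER_CUBIC)
m=np.zeros((600,800,3),np.uint8);m[:600,:400]=r(w,285,85,80,120,5);m[:440,404:800]=r(s,315,110,99,110,4);cv2.imwrite('pics/m3.png',m)"
```

```text
t 5.125 [ 0.421  -0.0187  0.1334] xang 178.23619387107846 z [ 4.e-04  3.e-04 -1.e+00]
[0.425, -0.012, 0.123] [-0.0094  0.0171  0.0259]
[ 0.4198707  -0.01670074  0.1331044 ]
```

View pics/m3.png

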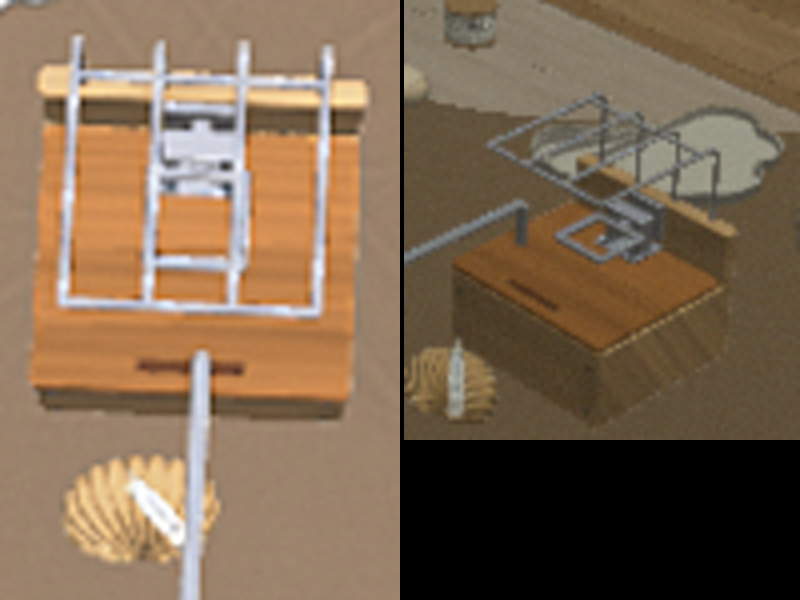

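The hook end is at (201,352) in the top crop and (521,204)–(521,243) in the scene crop, just before the guard. The loop centre is at about (600,237) in the scene crop.

Run:
```python
from h import *
e=ray('top',(325.2,155.4),.161);print('rod end top',e)
print('tri top',tri([('top',(325.2,155.8)),('scene',(344.25,161))]))
print('tip from scene at z .122',ray('scene',(344.25,170.5),.122))
print('loop',tri([('top',(323.8,128.2)),('scene',(364,169.25))]),ray('scene',(364,169.25),.094))
# near bar in top: crop (160..240,263)
print('near bar',ray('top',(285+200/5,85+263/5),.097))
s=observe();R=np.array(s['eef_rot']);print(s['position'],R[:,0])
print('nominal hook',np.array(s['position'])+np.array([.24*np.cos(np.radians(-1.9)),.24*np.sin(np.radians(-1.9)),0]))
```

```text
rod end top [ 0.6619148  -0.02728589  0.161     ]
tri top [ 0.65988684 -0.02548935  0.15654096]
tip from scene at z .122 [ 0.66293739 -0.02011111  0.122     ]
loop [ 0.7413087  -0.02292866  0.09348745] [ 0.74135917 -0.02377624  0.094     ]
near bar [ 0.71773785 -0.02568365  0.097     ]
[ 0.4198707  -0.01670074  0.1331044 ] [-0.99964206  0.0267079   0.00156443]
nominal hook [ 0.65973875 -0.02465798  0.1331044 ]
```

Call:
step_arm(commands=[0,0,0.0,0,0.014,0.022,-1,0,0,0,-0.06,0.014,0.022,-1,0,0,0,-0.13,0.014,0.022,-1,0,0,0,-0.206,0.014,0.022,-1,0,0,0,-0.206,0.014,0.022,-1])

```text
time: 5.85
position: [0.5066, -0.0196, 0.1242]
eef_rot: [[-0.999, 0.033, 0.003], [0.033, 0.999, -0.001], [-0.003, -0.001, -1.0]]
ft_force: [0.6, -0.6, -2.2]
opening: 0.0266
gripper_force: 89.5
```

```bash
python3 -c "
from h import *
rel([.425,-.012,.123])
w=save('top','t3.png'); s=save('scene','s3.png')
r=lambda im,x,y,w,h,k:cv2.resize(im[y:y+h,x:x+w],None,fx=k,fy=k,interpolation=cv2.INTER_CUBIC)
m=np.zeros((600,800,3),np.uint8);m[:600,:400]=r(w,285,85,80,120,5);m[:396,404:800]=r(s,325,135,66,66,6);cv2.imwrite('pics/m4.png',m);print(observe()['position'])"
```

```text
t 5.85 [ 0.5066 -0.0196  0.1242] xang 178.09420795846017 z [ 2.9e-03 -7.0e-04 -1.0e+00]
[0.425, -0.012, 0.123] [0.2045 0.0122 0.0024]
[ 0.50269326 -0.01881099  0.12373985]
```

View pics/m4.png

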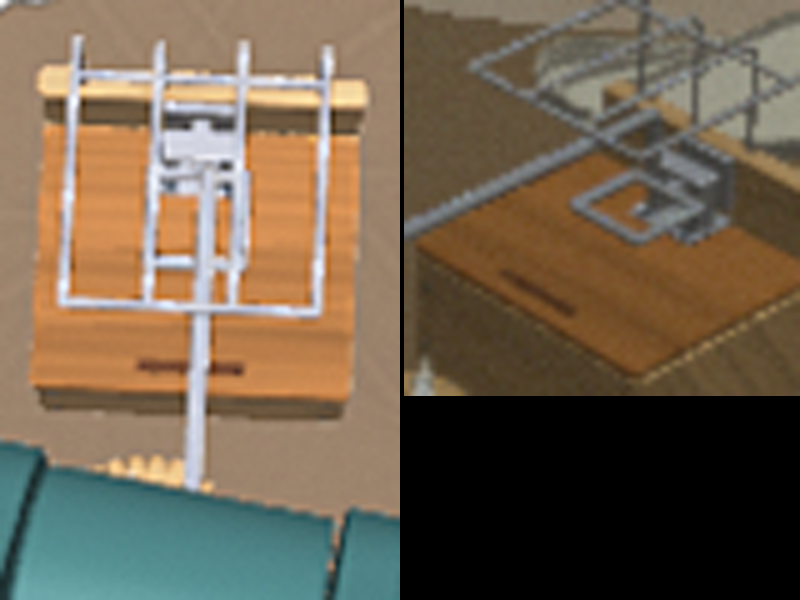

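Run:
```python
from h import *
rel()
print(ray('top',(326.4,118.6),.152), tri([('top',(326.4,119)),('scene',(366.8,153.8))]))
print(ray('scene',(366.4,161),.1135))
```

```text
t 5.95 [ 0.5027 -0.0188  0.1237] xang 178.11440928641085 z [-1.8e-03  1.0e-04 -1.0e+00]
[ 0.74571741 -0.02826544  0.152     ] [ 0.74625937 -0.0276532   0.14490991]
[ 0.75544444 -0.01886621  0.1135    ]
```

Call:
step_arm(commands=[0,0,0,0,0.01,0,-1,0,0,0,0,0.01,0.03,-1,0,0,0,0,0.01,0.06,-1,0,0,0,0,0.01,0.08,-1,0,0,0,0,0.01,0.08,-1])

```text
time: 6.58
position: [0.5023, -0.0139, 0.0917]
eef_rot: [[-1.0, 0.032, -0.002], [0.032, 1.0, 0.0], [0.002, 0.0, -1.0]]
ft_force: [0.4, -0.1, -1.6]
opening: 0.0268
gripper_force: 89.5
```

```bash
python3 -c "
from h import *
rel();print(observe()['ft_force'])"
```

```text
t 6.575 [ 0.5023 -0.0139  0.0917] xang 178.19402615906085 z [-2.2e-03  2.0e-04 -1.0e+00]
[ 0.39059795 -0.05310791 -1.62896468]
```

Call:
step_arm(commands=[0,0,0,0.02,0,0,-1,0,0,0,0.04,0,0,-1,0,0,0,0.06,0,0,-1,0,0,0,0.08,0,0,-1,0,0,0,0.09,0,0,-1])

```text
time: 7.2
position: [0.467, -0.0129, 0.093]
eef_rot: [[-0.999, 0.032, 0.001], [0.032, 0.999, -0.0], [-0.001, -0.0, -1.0]]
ft_force: [3.0, -0.1, -1.6]
opening: 0.027
gripper_force: 89.3
```

Call:
step_arm(commands=[0,0,0,0.01,0,0,-1,0,0,0,0.02,0,0,-1])

```text
time: 7.45
position: [0.4593, -0.0127, 0.0928]
eef_rot: [[-0.999, 0.032, 0.001], [0.032, 0.999, -0.0], [-0.001, -0.0, -1.0]]
ft_force: [2.2, -0.9, -2.1]
opening: 0.0268
gripper_force: 89.3
```

Call:
step_arm(commands=[0,0,0,0.007,0,0,-1,0,0,0,0.013,0,0,-1])

```text
time: 7.7
position: [0.454, -0.0125, 0.0927]
eef_rot: [[-0.999, 0.032, 0.0], [0.032, 0.999, -0.0], [-0.0, -0.0, -1.0]]
ft_force: [1.7, -0.5, -2.4]
opening: 0.027
gripper_force: 89.4
```

Call:
step_arm(commands=[0,0,0,0.005,0,0,-1,0,0,0,0.008,0,0,-1])

```text
time: 7.95
position: [0.4533, -0.0127, 0.0932]
eef_rot: [[-0.999, 0.032, 0.005], [0.032, 1.0, -0.001], [-0.005, -0.001, -1.0]]
ft_force: [9.1, 0.1, -4.6]
opening: 0.027
gripper_force: 89.1
```

Call:
step_arm(commands=[0,0,0,0.004,0,0,-1,0,0,0,0.004,0,0,-1])

```text
time: 8.2
position: [0.4533, -0.0129, 0.0935]
eef_rot: [[-0.999, 0.032, 0.007], [0.032, 1.0, -0.001], [-0.007, -0.001, -1.0]]
ft_force: [11.9, -0.6, -5.9]
opening: 0.0271
gripper_force: 89.0
```

```bash
python3 -c "
from h import *
w=save('top','t4.png'); s=save('scene','s4.png');rel();print(observe()['ft_force'])
r=lambda im,x,y,w,h,k:cv2.resize(im[y:y+h,x:x+w],None,fx=k,fy=k,interpolation=cv2.INTER_CUBIC)
m=np.zeros((600,800,3),np.uint8);m[:600,:400]=r(w,285,85,80,120,5);m[:396,404:800]=r(s,325,135,66,66,6);cv2.imwrite('pics/m5.png',m)"
```

```text
t 8.3 [ 0.4533 -0.0129  0.0934] xang 178.19390674963202 z [ 0.007 -0.001 -1.   ]
[11.55127902 -0.28009498 -6.28182929]
```

View pics/m5.png

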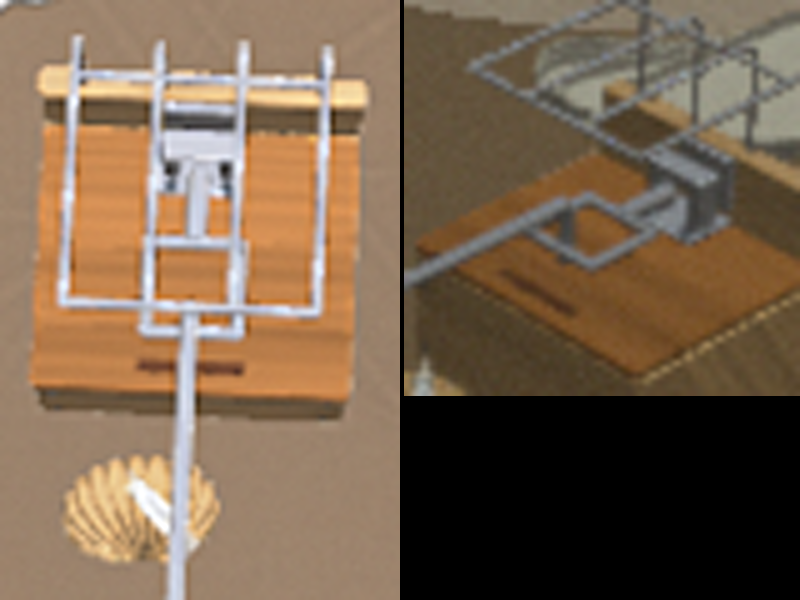

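The hook is in the loop at about (190,318) in the top crop. The loop's near bar moved from row 263 to row 331, about 31 mm, and pull force is rising against the stop, so the bolt is fully drawn. I'll unhook now.

Call:
step_arm(commands=[0,0,0,-0.03,0,0,-1,0,0,0,-0.035,0,0,-1,0,0,0,-0.035,0,-0.04,-1,0,0,0,-0.035,0,-0.08,-1,0,0,0,-0.035,0,-0.08,-1])

```text
time: 8.93
position: [0.463, -0.0127, 0.1252]
eef_rot: [[-1.0, 0.031, 0.0], [0.031, 1.0, -0.0], [-0.0, -0.0, -1.0]]
ft_force: [0.5, -0.0, -3.0]
opening: 0.0271
gripper_force: 89.5
```

```bash
python3 -c "
from h import *
rel([.42,-.012,.130],[.475,-.30,.130]);print(observe()['ft_force'])"
```

```text
t 8.925 [ 0.463  -0.0127  0.1252] xang 178.1975795525205 z [ 4.e-04 -2.e-04 -1.e+00]
[0.42, -0.012, 0.13] [ 0.1076 -0.0016 -0.0121]
[0.475, -0.3, 0.13] [-0.0525 -0.7169 -0.0119]
[ 0.45341801 -0.04946591 -3.03935913]
```

Call:
step_arm(commands=[0,0,0,0.05,0,-0.01,-1,0,0,0,0.11,0,-0.01,-1,0,0,0,0.11,-0.12,-0.01,-1,0,0,0,0.11,-0.26,-0.01,-1,0,0,0,0.11,-0.4,-0.01,-1])

```text
time: 9.55
position: [0.4117, -0.1715, 0.1281]
eef_rot: [[-1.0, 0.031, -0.002], [0.031, 1.0, 0.001], [0.002, 0.001, -1.0]]
ft_force: [0.9, -0.3, -1.8]
opening: 0.0266
gripper_force: 89.6
```

Call:
step_arm(commands=[0,0,0,-0.02,-0.14,0,-1,0,0,0,-0.04,-0.24,0,-1,0,0,0,-0.08,-0.31,0,-1,0,0,0,-0.11,-0.31,0,-1,0,0,0,-0.11,-0.31,0,-1])

```text
time: 10.18
position: [0.4533, -0.2952, 0.128]
eef_rot: [[-1.0, 0.031, -0.002], [0.031, 1.0, 0.002], [0.002, 0.002, -1.0]]
ft_force: [0.1, -1.6, -2.6]
opening: 0.0271
gripper_force: 89.7
```

```bash
python3 -c "
from h import *
rel([.47,-.30,.0145])
w=save('top','t5.png'); s=save('scene','s5.png')
m=np.zeros((600,800,3),np.uint8);m[:300,:480]=cv2.resize(s[100:300,230:550],(480,300));m[300:600,:480]=cv2.resize(w[75:275,200:520],(480,300));cv2.imwrite('pics/m6.png',m[:,:480])"
```

```text
t 10.175 [ 0.4533 -0.2952  0.128 ] xang 178.21228552991542 z [-0.0018  0.0018 -1.    ]
[0.47, -0.3, 0.0145] [-0.0426 -0.0113  0.2836]
```

View pics/m6.png

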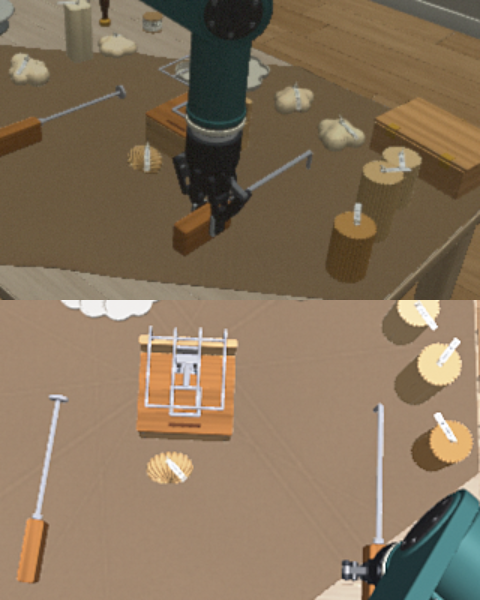

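The bolt stays drawn and the rod is still level and well clear (hook at (380,407) in the lower panel). I'll lower it here.

Call:
step_arm(commands=[0,0,0,0,0,0.1,-1,0,0,0,0,0,0.2,-1,0,0,0,0,0,0.25,-1,0,0,0,0,0,0.275,-1,0,0,0,0,0,0.275,-1])

```text
time: 10.9
position: [0.4537, -0.2958, 0.0186]
eef_rot: [[-1.0, 0.031, -0.001], [0.031, 1.0, 0.001], [0.001, 0.001, -1.0]]
ft_force: [0.3, -0.0, -1.0]
opening: 0.0268
gripper_force: 89.7
```

Call:
step_arm(commands=[0,0,0,0,0,0.005,-1,0,0,0,0,0,0.005,-1])

```text
time: 11.15
position: [0.4547, -0.2969, 0.0175]
eef_rot: [[-1.0, 0.031, 0.001], [0.031, 1.0, -0.001], [-0.001, -0.001, -1.0]]
ft_force: [-0.1, -0.8, -2.0]
opening: 0.0268
gripper_force: 89.7
```

Call:
step_arm(commands=[0,0,0,0,0,0.004,-1,0,0,0,0,0,0.006,-1])

```text
time: 11.4
position: [0.4543, -0.2967, 0.0145]
eef_rot: [[-1.0, 0.032, 0.0], [0.032, 1.0, -0.0], [-0.0, -0.0, -1.0]]
ft_force: [-0.7, -0.8, 4.3]
opening: 0.0267
gripper_force: 90.1
```

Call:
step_arm(commands=[0,0,0,0,0,0.002,-1,0,0,0,0,0,0.003,-1])

```text
time: 11.65
position: [0.4543, -0.2968, 0.0145]
eef_rot: [[-1.0, 0.032, 0.0], [0.032, 1.0, -0.001], [-0.0, -0.001, -1.0]]
ft_force: [-4.2, 2.3, 17.2]
opening: 0.0271
gripper_force: 91.9
```

Call:
step_arm(commands=[0,0,0,0,0,-0.003,-1,0,0,0,0,0,-0.003,0,0,0,0,0,0,-0.003,1,0,0,0,0,0,-0.003,1,0,0,0,0,0,-0.003,1], force=40)

```text
time: 12.28
position: [0.4542, -0.2966, 0.0142]
eef_rot: [[-1.0, 0.032, -0.0], [0.032, 1.0, 0.0], [0.0, 0.0, -1.0]]
ft_force: [0.3, -0.9, -0.3]
opening: 0.0857
gripper_force: 0.0
```

Call:
step_arm(commands=[0,0,0,0,0,0,1,0,0,0,0,0,-0.1,1,0,0,0,0,0,-0.25,1,0,0,0,0,0,-0.4,1,0,0,0,0,0,-0.4,1])

```text
time: 12.9
position: [0.4572, -0.299, 0.1795]
eef_rot: [[-0.999, 0.031, 0.008], [0.031, 0.999, -0.007], [-0.008, -0.007, -1.0]]
ft_force: [-0.6, 0.1, -0.1]
opening: 0.0853
gripper_force: 0.0
```

```bash
python3 -c "
from h import *
rel();print(observe()['opening'])
w=save('wrist','w6.png'); s=save('scene','s6.png')
m=np.zeros((600,480,3),np.uint8);m[:300]=cv2.resize(s[100:300,230:550],(480,300));m[300:600]=cv2.resize(w,(480,300));cv2.imwrite('pics/m7.png',m)"
```

```text
t 12.9 [ 0.4572 -0.299   0.1795] xang 178.19875283689785 z [ 0.0079 -0.0069 -0.9999]
0.08534767827341277
```

View pics/m7.png

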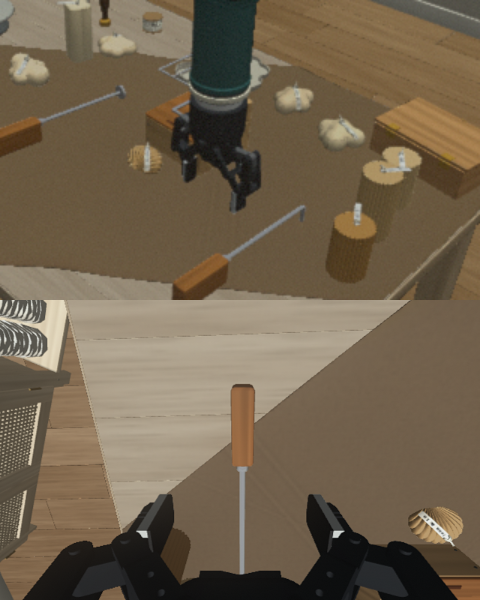

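The rod stands on its handle (handle at about (200,278) in the upper panel), the gripper is clear of it, and the shell candle and disc rod haven't moved. I'm handing in.

```bash
python3 -c "
from rig import job_done
print(job_done())"
```

```text
the job is handed in; nothing more can be done
None
```

I drew the bolt open until it pulled up against its stop, set the hooked rod back on the table standing on its handle, and handed the job in at about 13 s; the hand-in returned no verdict.

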